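# Feed the die plate under the marking press and make the mark

## Robot

A 6-joint arm with a two-finger parallel gripper is mounted at the origin on the work surface. World frame = base frame: x ahead of the robot, y to its left, z up, the work surface at z = 0. Lengths are in m, angles in rad, forces in N, time in s.
With the tool pointing down it reaches from about 0.35 to 0.975 m from the base axis. Payload 4.9 kg.
Tool frame: the origin (TCP) lies at the very end of the fingers, on their centre line; the grasp point (between the pads) lies 19 mm behind it; z points along the fingers, x is the direction in which the jaws open and shut, and the axes are right-handed (so a half turn about z gives the same grasp; the last joint's range is limited). The gripper opens to 85 mm and grips with 20 to 120 N. Pads are 22 mm wide; open, the fingers measure 114 mm over their backs; the gripper's body (76 mm by 85 mm) begins 54 mm behind the grasp point. The pads swing forward as they close: fully open they stand 13 mm farther back than shut.
Start: joints at [-0.119, 0.053, 1.613, -0, 1.476, -0.119], TCP at [0.625, 0, 0.231] pointing down, gripper open.
Joint ranges: [-3.01, 3.01], [-1.01, 2.22], [0.06, 2.58], [-1.02, 4.17], [0.09, 2.62], [-3.14, 3.14]. Speed limits (rad/s): [2.57, 2.57, 3.14, 3.14, 3.14, 3.14].

## Interface

Orientations are given as a unit quaternion [w, x, y, z].
In Python, from plant import * gives the robot as it stands.
- The arm moves only by the shell command python3 -m inch 'ROWS'. ROWS is text: rows parted by semicolons, each of 7 numbers parted by spaces: the shift along the tool's x, y, z in m, then the turn, a rotation vector about the tool's x, y, z in rad, then the closure, from 0 (fully open) to 1 (shut). A call has 1 to 10 rows; each row shifts and turns the commanded pose from where the row before left it, along the tool's axes as they then stand; what a row does not reach is not made up. A row lasts 1/12 s, in which the tool goes at most 41.7 mm and 7.16 degrees, less where a joint would pass 70% of its speed; a pose out of reach is approached as far as the arm can. A call with a gripper value outside its range is refused whole. The fingers move at their own pace and stop on an object; the grip force is fixed at half the most. Time passes only in rows, so rows that do not move let the fingers close. It gives the time, the measured TCP pose, the force and the opening at its end, in the units of the state.
- state(): the state, without advancing time (a new reading comes with each control period).
- grab_frame(name): name is "scene" or "side" or "wrist"; returns the picture (420x560x3 uint8, blue, green, red); there is no depth.
- camera_info(name): a dict with "vertical_fov" (degrees; the focal length in pixels is half the picture's height over the tangent of half this angle, whatever the lens; pixels are square), "cx", "cy" (the principal point, pixels), "origin" and "rotation" of the camera in the world. Camera axes: x right, y down, z forward; pixel columns grow to the right and rows downward; lengths in m; the calibration is good to about 2 mm. A picture is of the moment at which its call begins: read the wrist's pose just before it. camera_info takes no time and is no camera call; for the wrist camera it gives the pose at the moment of the call.
- job_done(): hands the job in, once; it reports no verdict.
The state is a dict: "time": time; "joint_pos": joint angles; "joint_vel": joint speeds; "joint_efforts": joint torques, N m; "tool_pos": TCP position; "tool_rot": TCP orientation; "contact_force": force on the tool from outside, world axes, zero at the start; "ft_torque": the same for the moment, N m; "gripper_width": opening from 0.0 (shut) to 1.0 (fully open).
Only numpy, scipy, OpenCV 4.12 (cv2) and the standard library are available. Lean on these libraries where they do the work, as an engineer would, in place of code of your own. Each camera call takes 0.05 s, during which the arm holds its last target.

## Task

Push the flat metal plate along the bench, under the low bridge of the marking press, until its leading short edge sits squarely against the back stop; then press the wooden plunger knob straight down until the plunger bears firmly on the plate, let it spring back up and move clear. Only push and press with the fingertips: the plate stays flat on the bench and is never lifted or tipped, and the things standing around are left where they are.

Things in the scene. Friction and masses are not known exactly. Their poses are not given: they have to be found in the camera images.
- plate: loose flat aluminium plate, 130 (own x) x 92 (own y) x 14 thick, 0.3 to 0.54 kg, faint border lines and three round marks on top. Origin: centre of its underside; x along its length, z up. Starts flat on the bench in front of the bridge, +x end towards it, turned up to 20 degrees and up to 30 mm to one side of the feed line. Slides with ordinary dry friction.
- press: fixed marking press of dark steel. Origin on the bench (z = 0) below the plunger axis; x is the feed direction (the plate goes in towards +x), y across, z up. Bridge: a beam 40 deep (x -20 to 20), 144 wide, underside 18 above the bench, top 50. Tunnel below it 104 wide (walls' inner faces y = -52 and 52; walls 20 thick, 18 high, x -20 to 60).
- stop_face (a point): centre of the back stop's flat face at bench level, 45 mm in +x from the press origin; the stop is 144 wide, 32 high, and closes the tunnel.
- home (a point): where the plate's origin is when it is home: on the bench, 20 mm in -x from the press origin, on the feed line; axes parallel to the plate's. Sideways play in the tunnel is 6 mm either way. The plate's rear 65 mm then stick out in front of the bridge.
- knob_top (a point): centre of the flat top of the wooden plunger knob, 38 dia x 14 high, 92 above the bench when up; moves with the plunger, straight down when pressed.
- plunger (a joint): plunger travel in m, 0 = up, positive down, at most 0.012. Its 18 dia foot meets the top of a plate lying below at about 0.008. Return spring: about 2.4 N to start, 5.6 N at 0.008; the plate then stops it, so the force rises at once.
- glue_jar: closed glue jar, 60 dia x 75 high (mm), loose, not part of the job: leave alone. Origin: centre of its underside.
- dye_pot: closed small pot, 50 dia x 60 high (mm), loose, not part of the job: leave alone. Origin: centre of its underside.
- hammer: hammer lying flat, 200 long (mm), loose, not part of the job: leave alone. Origin: on the bench side, near its middle.
- sanding_block: cork sanding block, 85 x 45 x 32 high (mm), loose, not part of the job: leave alone. Origin: centre of its underside.
- weight: plain steel weight, upright cylinder 48 dia x 50 high (mm), loose, not part of the job: leave alone. Origin: centre of its underside.
- wood_block: wooden block, 90 x 50 x 30 high (mm), loose, not part of the job: leave alone. Origin: centre of its underside.
- cup: white open cup, 70 dia x 80 high (mm), loose, not part of the job: leave alone. Origin: centre of its underside.
There are look-alikes about, which are no part of the job. What is meant by the plate is not blue or orange, and is the larger of those in its own colour.

How it is judged:
By the outcome, as a careful person would: the job done as asked, in the order asked, and still so for the second after the job is handed in, with the robot touching nothing.
It also fails if it takes over 61 s, if anything falls off the work surface, if the arm or the gripper's body presses on something with over 40 N, if the wrist force passes 120 N, or if a joint passes its speed limit or range.

## Working session

There is one attempt and no reset: what is moved stays moved. The work goes in short steps, Python scripts to look and compute and a shell command to move; the robot and the scene stay as the last step left them, time stands still between calls to the robot, and variables do not carry over. Pictures are saved under pics/ and viewed, and the job is handed in when it is done.

```bash
ls; mkdir -p pics
python3 - <<'E'
from plant import *
import cv2
s=state();print(s)
for n in("scene","side","wrist"):
    print(n,camera_info(n)); cv2.imwrite(f"pics/a_{n}.png",grab_frame(n))
E
```

```text
pics
{'time': 0.0, 'joint_pos': array([-1.19017105e-01,  5.33853808e-02,  1.61430596e+00,  7.96874138e-06,
        1.47601758e+00, -1.19012180e-01]), 'joint_vel': array([-0.00071494,  0.00037619, -0.00073757, -0.00101052, -0.00101263,
        0.00140832]), 'joint_efforts': array([ 2.70554956e-04, -3.93670499e+01, -3.70175600e+01, -1.62778279e-04,
        6.93513779e-03, -6.06393527e-06]), 'tool_pos': array([6.24366957e-01, 6.76594852e-05, 2.30038204e-01]), 'tool_rot': array([-1.29574606e-04,  9.99999440e-01, -2.84362246e-06, -1.05017983e-03]), 'contact_force': array([ 0.17018359, -0.74186425, -0.19114046]), 'ft_torque': array([0.01484935, 0.00538606, 0.06883386]), 'gripper_width': 0.9985866019091266}
scene {'vertical_fov': 49.61234285273321, 'cx': 284.99051789955405, 'cy': 200.57188986493486, 'origin': array([1.17897032, 0.25601078, 0.98259922]), 'rotation': array([-0.17466881,  0.5183666 ,  0.79249279, -0.26970735])}
side {'vertical_fov': 54.107002877584286, 'cx': 279.81235423761507, 'cy': 211.78277132127414, 'origin': array([ 0.0577916 , -0.59263816,  0.77817523]), 'rotation': array([-0.36510948,  0.8627406 , -0.31976805,  0.14185245])}
wrist {'vertical_fov': 59.98102811829903, 'cx': 282.37748258450034, 'cy': 207.53288307862658, 'origin': array([0.62421385, 0.07195315, 0.37311673]), 'rotation': array([ 1.41270562e-01,  9.89970581e-01,  7.52891635e-04, -5.56507585e-04])}
```

View pics/a_scene.png

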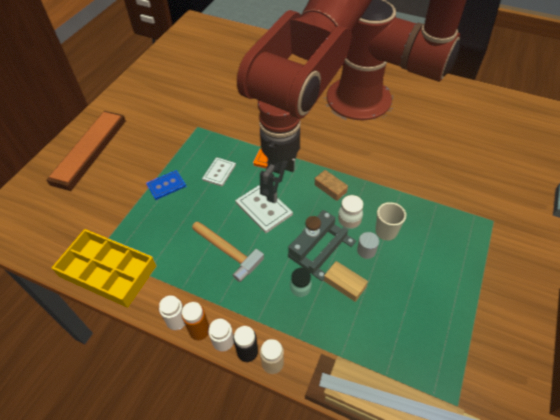

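View pics/a_side.png

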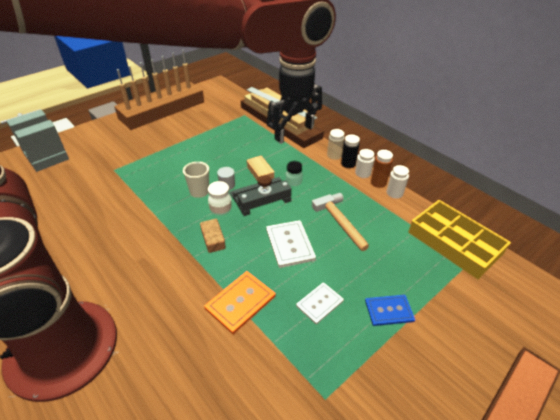

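View pics/a_wrist.png

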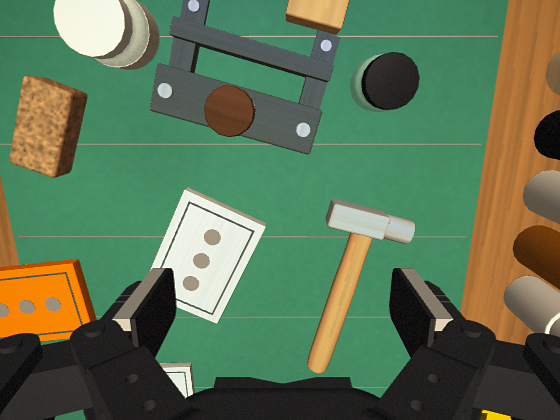

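```bash
cat > h.py <<'E'
import numpy as np,cv2
from plant import *
from scipy.spatial.transform import Rotation as R
def rot(q): return R.from_quat([q[1],q[2],q[3],q[0]])
def cast(ci,px,z):
    px=np.atleast_2d(np.array(px,float)); f=210/np.tan(np.radians(ci["vertical_fov"]/2))
    d=np.c_[(px[:,0]-ci["cx"])/f,(px[:,1]-ci["cy"])/f,np.ones(len(px))]
    d=rot(ci["rotation"]).apply(d); o=ci["origin"]
    return o+d*((z-o[2])/d[:,2])[:,None]
E
python3 - <<'E'
from h import *
for n,seed in (("wrist",(180,230)),("side",(285,235)),("scene",(255,210))):
    im=cv2.imread(f"pics/a_{n}.png"); ci=camera_info(n)
    hsv=cv2.cvtColor(im,cv2.COLOR_BGR2HSV)
    m=((hsv[...,1]<60)&(hsv[...,2]>140)).astype(np.uint8)
    m=cv2.morphologyEx(m,cv2.MORPH_CLOSE,np.ones((5,5)))
    cs,_=cv2.findContours(m,cv2.RETR_EXTERNAL,cv2.CHAIN_APPROX_NONE)
    for c in cs:
        if cv2.pointPolygonTest(c,seed,False)>=0:
            hull=cv2.convexHull(c); q=cv2.approxPolyDP(hull,0.04*cv2.arcLength(hull,True),True)[:,0]
            w=cast(ci,q,.014); print(n,q.tolist(),w[:,:2].round(4).tolist(),"sides",np.linalg.norm(w-np.roll(w,-1,0),axis=1).round(4))
            P=cast(ci,hull[:,0],.014)[:,:2].astype(np.float32); print(cv2.minAreaRect(P*1000))
im=cv2.imread("pics/a_wrist.png")
cv2.imwrite("pics/crop.png",cv2.resize(im[0:350,0:440],None,fx=1.7,fy=1.7,interpolation=cv2.INTER_CUBIC))
im=cv2.imread("pics/a_side.png")
cv2.imwrite("pics/crop2.png",cv2.resize(im[140:330,180:420],None,fx=3.1,fy=3.1,interpolation=cv2.INTER_CUBIC))
E
```

```text
wrist [[28, 236], [188, 187], [307, 236], [320, 317], [176, 317]] [[0.3561, -0.0644], [0.5285, -0.0112], [0.65, -0.0639], [0.6666, -0.1612], [0.5042, -0.1615]] sides [0.1803 0.1324 0.0987 0.1624 0.1771]
((521.7894897460938, -88.72862243652344), (147.50494384765625, 323.3350830078125), 66.57176208496094)
side [[299, 220], [315, 259], [279, 267], [266, 227]] [[0.6031, -0.0543], [0.5424, -0.176], [0.4608, -0.1384], [0.5207, -0.0178]] sides [0.1361 0.0899 0.1347 0.0901]
((532.6102294921875, -97.22737121582031), (142.39627075195312, 95.975830078125), 63.97709274291992)
scene [[292, 213], [266, 231], [236, 199], [258, 185]] [[0.5301, -0.0113], [0.6089, -0.0499], [0.5476, -0.1679], [0.4799, -0.1348]] sides [0.0877 0.133  0.0754 0.1333]
((539.2576904296875, -88.46302795410156), (137.41998291015625, 94.42823791503906), 63.40975570678711)
```

View pics/crop.png

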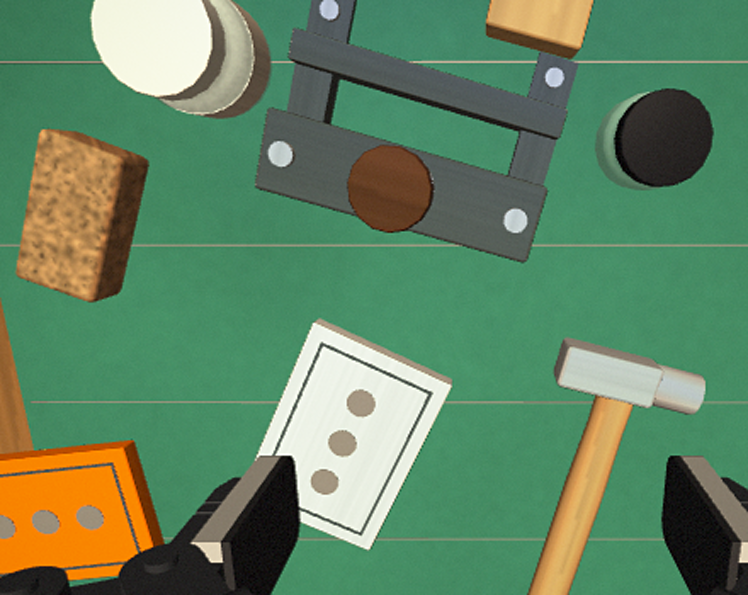

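View pics/crop2.png

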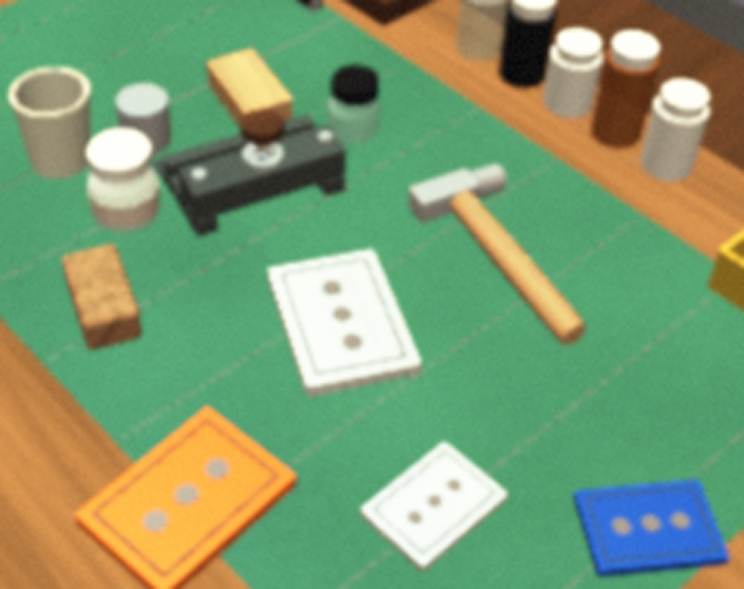

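Run:
```python
from h import *
ci=camera_info("wrist")
P=cast(ci,np.array([[317,327],[449,386],[369,549]])/1.7,.014)[:,:2];print("plate",P.round(4).tolist(),np.linalg.norm(np.diff(P,axis=0),axis=1),"ctr",(P[0]+P[2])/2)
print(np.degrees(np.arctan2(*(P[1]-P[2])[::-1])))
B=cast(ci,np.array([[271,108],[548,187],[526,262],[256,187]])/1.7,.05)[:,:2]
print("beam",B.round(4).tolist(),np.linalg.norm(B-np.roll(B,-1,0),axis=1),B.mean(0))
for a,b in((0,1),(3,2)): print(np.degrees(np.arctan2(*(B[b]-B[a])[::-1]))+90)
im=cv2.imread("pics/a_wrist.png");hsv=cv2.cvtColor(im,cv2.COLOR_BGR2HSV)
m=((hsv[...,1]>110)&((hsv[...,0]<15)|(hsv[...,0]>170))).astype(np.uint8);m[:, :190]=0;m[:,270:]=0;m[150:]=0;m[:70]=0
c=max(cv2.findContours(m,0,1)[0],key=cv2.contourArea);(c0,r)=cv2.minEnclosingCircle(c);print(c0,r,cast(ci,c0,.092))
print("screws at .05",cast(ci,np.array([[281,153],[515,221]])/1.7,.052).round(4))
# hammer, block, jar near things
print("sand",cast(ci,np.array([[40,130],[148,160],[120,290],[18,272]])/1.7,.032).round(3).tolist())
print("jar",cast(ci,np.array([[151,38]])/1.7,.075).round(3),"dye",cast(ci,np.array([[663,138]])/1.7,.06).round(3))
print("hammer",cast(ci,np.array([[555,375],[565,340],[705,390],[545,590]])/1.7,.02).round(3).tolist())
```

```text
plate [[0.5265, -0.0168], [0.605, -0.054], [0.5502, -0.1691]] [0.08681664 0.12746285] ctr [ 0.53834259 -0.09295894]
64.53718105537574
beam [[0.5218, 0.1021], [0.6582, 0.065], [0.648, 0.0272], [0.5108, 0.0648]] [0.14136521 0.03920432 0.14226814 0.03888205] [0.58469332 0.0647605 ]
74.79434373746452
74.6604686775002
(229.0, 110.5) 25.811918258666992 [[0.58408331 0.06544708 0.092     ]]
screws at .05 [[0.5255 0.0811 0.052 ]
 [0.6418 0.0483 0.052 ]]
sand [[0.395, 0.093, 0.032], [0.449, 0.078, 0.032], [0.423, 0.009, 0.032], [0.368, 0.019, 0.032]]
jar [[0.48  0.128 0.075]] dye [[0.712 0.088 0.06 ]]
hammer [[0.669, -0.045, 0.02], [0.674, -0.023, 0.02], [0.76, -0.054, 0.02], [0.668, -0.196, 0.02]]
```

The candidates, by side-view pixel, are the large white plate (290,243), small white (320,301), orange (240,300) and blue (390,310). I choose the large white one: it measures about 131x90 mm, and the close crop shows the border lines and three round marks. The press is at (0.584, 0.065) with feed heading 74.7°. The plate is about 164 mm back from it, turned −10°, and about 2 mm to one side.

```bash
python3 -m inch '-0.021 0.029 0 0 0 0 0.5;-0.021 0.029 0 0 0 0 0.5;-0.021 0.029 0 0 0 0 0.5;-0.021 0.029 0 0 0 0 0.5;-0.021 0.029 0 0 0 0 0.5;-0.021 0.029 0 0 0 0 0.5;0 0 0.03 0 0 0.112 0.5;0 0 0.03 0 0 0.112 0.5;0 0 0.03 0 0 0.112 0.5;0 0 0.03 0 0 0.112 0.5'
python3 - <<'E'
from h import *
ci=camera_info("wrist"); im=grab_frame("wrist"); cv2.imwrite("pics/b.png",im); print(state()["tool_pos"],ci)
import json; ci={k:(v.tolist() if hasattr(v,'tolist') else v) for k,v in ci.items()}; json.dump(ci,open("b.json","w"))
E
```

```text
time: 0.98
tool_pos: [0.4986, -0.1743, 0.1101]
tool_rot: [0.0, 0.974, -0.225, 0.0]
contact_force: [0.4, 0.2, -0.3]
gripper_width: 0.499
[ 0.49444095 -0.17206392  0.10278622] {'vertical_fov': 59.98102811829903, 'cx': 282.37748258450034, 'cy': 207.53288307862658, 'origin': array([ 0.52931964, -0.10957621,  0.25301863]), 'rotation': array([ 0.13775406,  0.96466264, -0.22241203, -0.03134786])}
```

View pics/b.png

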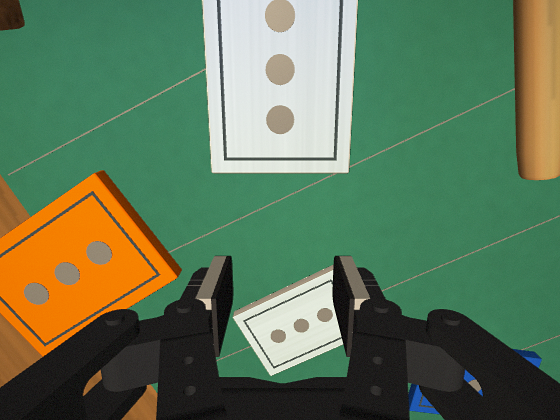

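Run:
```python
from h import *
s=state();print(s["time"],s["tool_pos"],s["tool_rot"])
import json;ci=json.load(open("b.json"))
T=s["tool_pos"];Rt=rot(s["tool_rot"])
def pr(n,px,z):
    w=cast(ci,px,z); print(n,w[:,:2].round(4).tolist(),"tool",Rt.inv().apply(w-T)[:,:2].round(4).tolist())
pr("rear",[[212,173],[350,173]],.014)
pr("small",[[233,315],[335,267],[372,335],[275,375]],.014)
pr("orange",[[181,270],[102,171]],.014)
```

```text
1.0333 [ 0.49444095 -0.17206392  0.10278622] [-0.00142208  0.97393157 -0.22676921 -0.00556782]
rear [[0.4674, -0.1302], [0.55, -0.1705]] tool [[-0.0417, -0.0256], [0.0501, -0.026]]
small [[0.4291, -0.2314], [0.5135, -0.2288], [0.5161, -0.2932], [0.4334, -0.2936]] tool [[-0.0314, 0.0821], [0.0432, 0.0425], [0.074, 0.0991], [-0.0, 0.136]]
orange [[0.4129, -0.1824], [0.4023, -0.097]] tool [[-0.0676, 0.0453], [-0.1148, -0.0266]]
```

```bash
python3 -m inch '0.004 0 0 0 0 0 0.5;0 0 0 0 0 0 0.5;0 0 0 0 0 0 0.5'
```

```text
time: 1.28
tool_pos: [0.5043, -0.1765, 0.1139]
tool_rot: [0.001, 0.975, -0.221, 0.002]
contact_force: [0.6, 0.1, 0.2]
gripper_width: 0.496
```

```bash
python3 -m inch '0 0 0.02 0 0 0 0.5;0 0 0.02 0 0 0 0.5;0 0 0.02 0 0 0 0.5;0 0 0.02 0 0 0 0.5;0 0 0 0 0 0 0.5;0 0 0 0 0 0 0.5;0 0 0 0 0 0 0.5;0 0 0 0 0 0 0.5'; python3 -m inch '0 0 0 0 0 0 0.5;0 0 0 0 0 0 0.5;0 0 0 0 0 0 0.5;0 0 0 0 0 0 0.5'
```

```text
time: 1.95
tool_pos: [0.5044, -0.1766, 0.034]
tool_rot: [0.001, 0.975, -0.222, 0.002]
contact_force: [0.6, -0.5, 1.0]
gripper_width: 0.497
time: 2.28
tool_pos: [0.5028, -0.1758, 0.0317]
tool_rot: [0.0, 0.975, -0.222, 0.0]
contact_force: [-0.0, 0.0, 0.3]
gripper_width: 0.499
```

```bash
python3 -m inch '0 0 0.008 0 0 0 0.5;0 0 0.008 0 0 0 0.5;0 0 0.008 0 0 0 0.5;0 0 0 0 0 0 0.5;0 0 0 0 0 0 0.5;0 0 0 0 0 0 0.5'; python3 -m inch '0 0 0 0 0 0 0.5;0 0 0 0 0 0 0.5'
python3 - <<'E'
from h import *
print(state()["tool_pos"])
cv2.imwrite("pics/c.png",grab_frame("wrist"));cv2.imwrite("pics/c_s.png",cv2.resize(grab_frame("side")[160:340,180:420],None,fx=3,fy=3,interpolation=2))
E
```

```text
time: 2.78
tool_pos: [0.5024, -0.1756, 0.0069]
tool_rot: [-0.0, 0.975, -0.222, -0.0]
contact_force: [-0.3, -0.5, 0.3]
gripper_width: 0.501
time: 2.95
tool_pos: [0.503, -0.1759, 0.0077]
tool_rot: [0.0, 0.975, -0.222, 0.0]
contact_force: [0.2, -0.2, 0.0]
gripper_width: 0.502
[ 0.50295561 -0.1759196   0.00772487]
```

View pics/c.png

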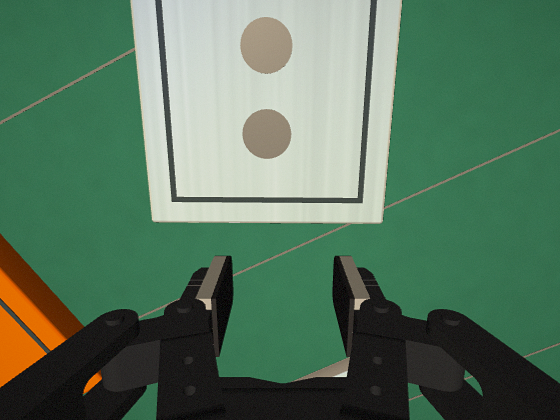

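View pics/c_s.png

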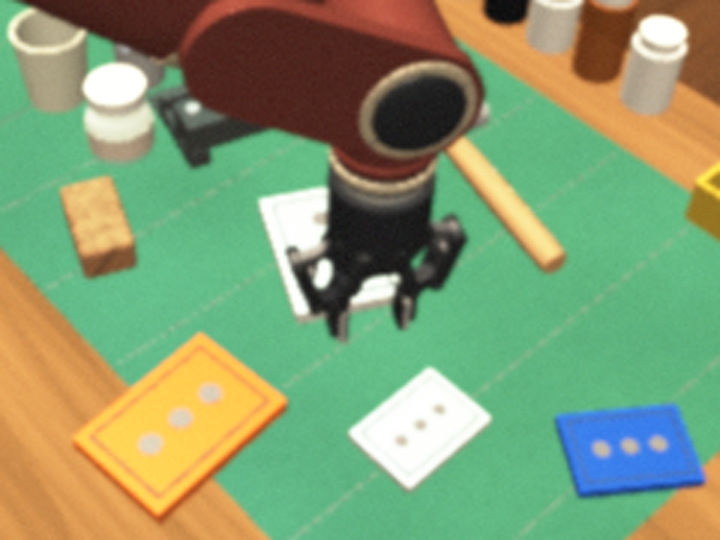

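```bash
python3 -m inch '-0.003 0 0.002 0 0 0 0.5;-0.003 0 0.002 0 0 0 0.5;0 0 0 0 0 0 0.5;0 0 0 0 0 0 0.5;0 0 0 0 0 0 0.5';python3 -m inch '0 0 0.001 0 0 0 0.5;0 0 0.001 0 0 0 0.5;0 0 0 0 0 0 0.5;0 0 0 0 0 0 0.5;0 0 0 0 0 0 0.5'
```

```text
time: 3.47
tool_pos: [0.4971, -0.1731, 0.0033]
tool_rot: [-0.0, 0.975, -0.222, -0.0]
contact_force: [0.3, 0.2, -0.1]
gripper_width: 0.498
time: 3.88
tool_pos: [0.4972, -0.1731, 0.0013]
tool_rot: [-0.0, 0.975, -0.222, -0.0]
contact_force: [-1.3, -0.1, -0.9]
gripper_width: 0.5
```

```bash
python3 -m inch '0 -0.004 -0.001 0 0 0 0.5;0 -0.004 0 0 0 0 0.5;0 -0.004 0 0 0 0 0.5;0 -0.003 0 0 0 0 0.5;0 -0.003 0 0 0 0 0.5;0.0005 -0.004 0 0 0 0 0.5;0.0005 -0.004 0 0 0 0 0.5;0.0005 -0.004 0 0 0 0 0.5;0.0005 -0.004 0 0 0 0 0.5;0.0005 -0.004 0 0 0 0 0.5'
python3 - <<'E'
from h import *
print(state()["tool_pos"])
cv2.imwrite("pics/d.png",grab_frame("wrist"))
E
```

```text
time: 4.72
tool_pos: [0.5161, -0.1398, 0.0024]
tool_rot: [0.0, 0.975, -0.222, -0.0]
contact_force: [-3.1, -4.3, 2.3]
gripper_width: 0.496
[ 0.51609409 -0.13982987  0.0024069 ]
```

View pics/d.png

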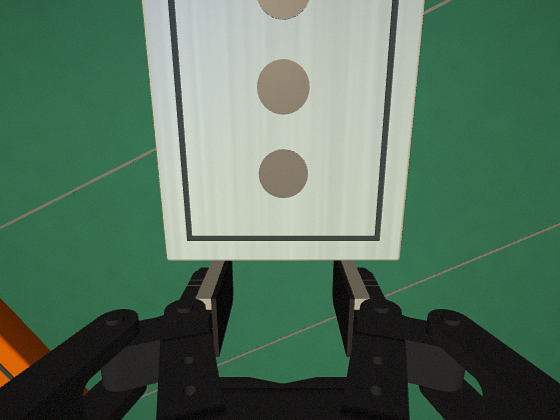

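```bash
python3 -m inch '0.0006 -0.004 0 0 0 0 0.5;0.0006 -0.004 0 0 0 0 0.5;0.0006 -0.004 0 0 0 0 0.5;0.0006 -0.004 0 0 0 -0.015 0.5;0.0006 -0.004 0 0 0 -0.025 0.5;0.0006 -0.004 0 0 0 -0.025 0.5;0.0004 -0.004 0 0 0 -0.025 0.5;0.0004 -0.004 0 0 0 -0.025 0.5;0.0004 -0.004 0 0 0 -0.025 0.5;0.0004 -0.004 0 0 0 -0.025 0.5'
python3 - <<'E'
from h import *
s=state();print(s["tool_pos"],np.degrees(rot(s["tool_rot"]).as_matrix()[:2,0]))
m=rot(s["tool_rot"]).as_matrix();print("heading",np.degrees(np.arctan2(-m[1,1],-m[0,1])))
d=s["tool_pos"][:2]-[.5842,.065];a=np.radians(74.7);print("press frame",d@[np.cos(a),np.sin(a)],d@[-np.sin(a),np.cos(a)])
ci=camera_info("wrist");im=grab_frame("wrist");cv2.imwrite("pics/e.png",im)
E
```

```text
time: 5.6
tool_pos: [0.5366, -0.1049, 0.0024]
tool_rot: [-0.0, 0.99, -0.14, 0.0]
contact_force: [0.3, -3.9, 0.1]
gripper_width: 0.502
[ 0.53659906 -0.10489352  0.00237208] [ 55.05647579 -15.86160077]
heading 73.92847350007358
press frame -0.1764326596166932 0.0010835147846319794
```

View pics/e.png

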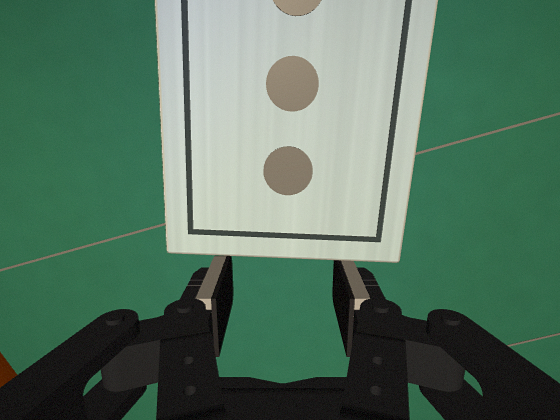

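```bash
python3 -m inch '0 -0.003 0 0 0 -0.014 0.5;0 -0.003 0 0 0 0 0.5;0 -0.002 0 0 0 0 0.5;0 0 0 0 0 0 0.5'
python3 - <<'E'
from h import *
s=state()
m=rot(s["tool_rot"]).as_matrix();print("heading",np.degrees(np.arctan2(-m[1,1],-m[0,1])))
d=s["tool_pos"][:2]-[.5842,.065];a=np.radians(74.7);print("press frame",d@[np.cos(a),np.sin(a)],d@[-np.sin(a),np.cos(a)],s["contact_force"])
ci=camera_info("wrist");im=grab_frame("wrist");cv2.imwrite("pics/f.png",im)
E
```

```text
time: 5.98
tool_pos: [0.5386, -0.0971, 0.0023]
tool_rot: [-0.0, 0.991, -0.134, 0.0]
contact_force: [-0.5, -1.9, 0.7]
gripper_width: 0.5
heading 74.59814553788468
press frame -0.16836326643317384 0.001233124705852075 [-0.5383157  -1.90085846  0.71016125]
```

View pics/f.png

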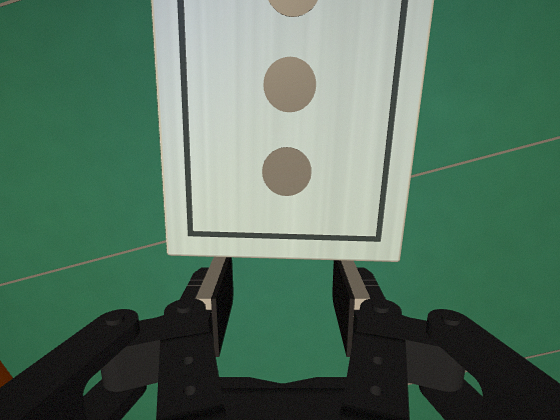

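```bash
python3 -m inch '0 0.004 0 0 0 0 0.5;0.006 0 0 0 0 0 0.5;0.006 0 0 0 0 0 0.5;0 -0.003 0 0 0 0 0.5;0 -0.002 0 0 0 0 0.5;0 -0.002 0 0 0 0 0.5;0 0 0 0 0 0 0.5;0 0 0 0 0 0 0.5'
python3 - <<'E'
from h import *
s=state()
m=rot(s["tool_rot"]).as_matrix();print("heading",np.degrees(np.arctan2(-m[1,1],-m[0,1])))
d=s["tool_pos"][:2]-[.5842,.065];a=np.radians(74.7);print("press frame",d@[np.cos(a),np.sin(a)],d@[-np.sin(a),np.cos(a)],s["contact_force"])
ci=camera_info("wrist");im=grab_frame("wrist");cv2.imwrite("pics/g.png",im)
cv2.imwrite("pics/g_s.png",cv2.resize(grab_frame("scene")[140:290,200:400],None,fx=4,fy=4,interpolation=2))
E
```

```text
time: 6.7
tool_pos: [0.551, -0.0978, 0.0024]
tool_rot: [0.0, 0.991, -0.134, 0.0]
contact_force: [0.8, -1.5, -0.7]
gripper_width: 0.497
heading 74.59745617877115
press frame -0.16577709166364046 -0.010926246044209654 [ 0.78780632 -1.51291941 -0.72882044]
```

View pics/g.png

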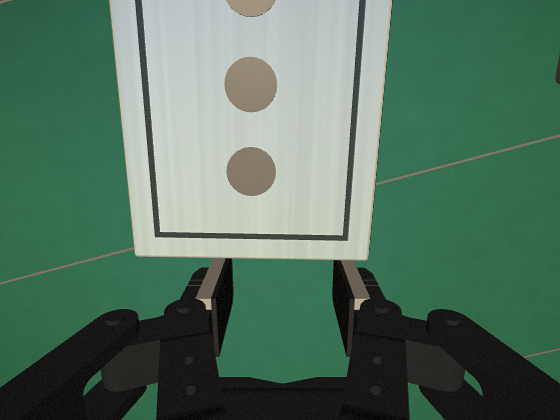

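View pics/g_s.png

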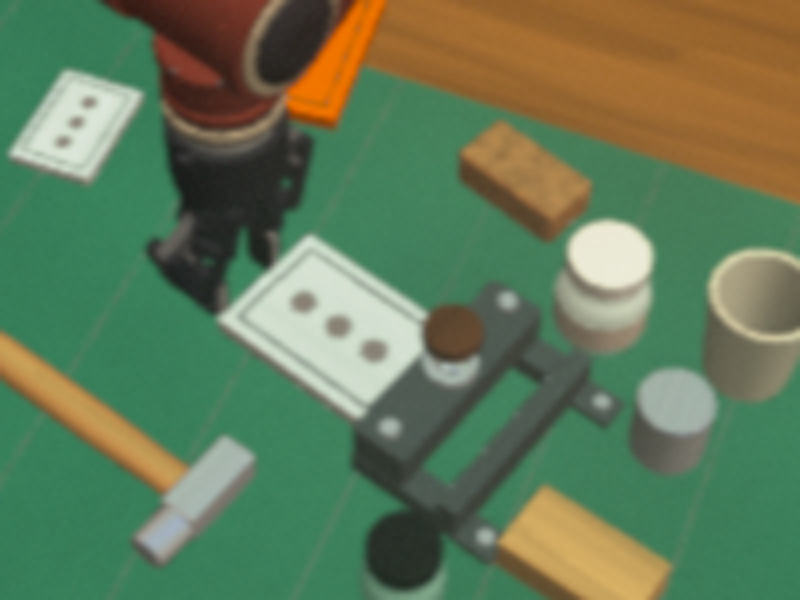

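```bash
python3 -m inch '0 0.003 0 0 0 0 0.5;-0.006 0 0 0 0 0 0.5;-0.006 0 0 0 0 0 0.5;0 -0.003 0 0 0 0 0.5;0 -0.004 0 0 0 0 0.5;0 -0.004 0 0 0 0 0.5;0 -0.004 0 0 0 0 0.5;0 -0.004 0 0 0 0 0.5;0 -0.004 0 0 0 0 0.5;0 -0.004 0 0 0 0 0.5'
python3 - <<'E'
from h import *
s=state()
m=rot(s["tool_rot"]).as_matrix();print("heading",np.degrees(np.arctan2(-m[1,1],-m[0,1])))
d=s["tool_pos"][:2]-[.5842,.065];a=np.radians(74.7);print("press frame",d@[np.cos(a),np.sin(a)],d@[-np.sin(a),np.cos(a)],s["contact_force"])
ci=camera_info("wrist");im=grab_frame("wrist");cv2.imwrite("pics/i.png",im)
E
```

```text
time: 7.63
tool_pos: [0.5457, -0.0711, 0.0022]
tool_rot: [0.0, 0.991, -0.134, -0.0]
contact_force: [-0.9, -1.9, -2.1]
gripper_width: 0.502
heading 74.598985359638
press frame -0.14142542260111668 0.0012227576165861592 [-0.89653341 -1.85920848 -2.06429732]
```

View pics/i.png

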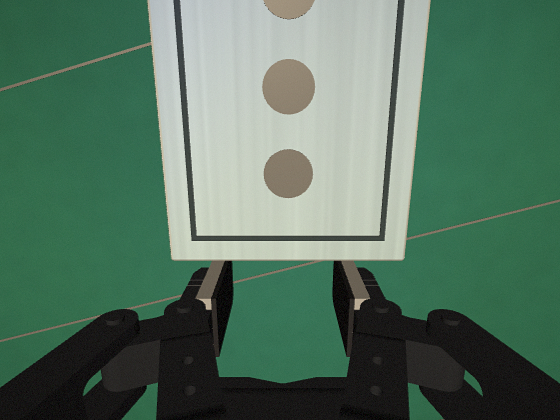

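The plate is flush with both fingers (rear edge level at row 260, centre about column 288), centred and inside the tunnel. About 45 mm remains.

```bash
python3 -m inch '0 -0.004 0 0 0 0 0.5;0 -0.004 0 0 0 0 0.5;0 -0.004 0 0 0 0 0.5;0 -0.004 0 0 0 0 0.5;0 -0.004 0 0 0 0 0.5;0 -0.004 0 0 0 0 0.5;0 -0.004 0 0 0 0 0.5;0 -0.004 0 0 0 0 0.5;0 -0.002 0 0 0 0 0.5;0 0 0 0 0 0 0.5'
python3 - <<'E'
from h import *
s=state()
m=rot(s["tool_rot"]).as_matrix();print("heading",np.degrees(np.arctan2(-m[1,1],-m[0,1])))
d=s["tool_pos"][:2]-[.5842,.065];a=np.radians(74.7);print("press frame",d@[np.cos(a),np.sin(a)],d@[-np.sin(a),np.cos(a)],s["contact_force"])
ci=camera_info("wrist");im=grab_frame("wrist");cv2.imwrite("pics/j.png",im)
E
```

```text
time: 8.52
tool_pos: [0.5549, -0.038, 0.0024]
tool_rot: [-0.0, 0.991, -0.134, 0.0]
contact_force: [-0.0, 0.5, -0.2]
gripper_width: 0.501
heading 74.60032866004912
press frame -0.10711913921467267 0.0010693225443757024 [-0.00878026  0.49696272 -0.18046954]
```

View pics/j.png

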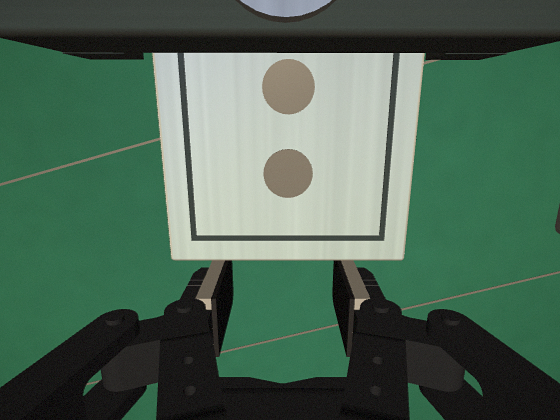

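```bash
python3 -m inch '0 -0.002 0 0 0 0 0.5;0 -0.002 0 0 0 0 0.5;0 -0.002 0 0 0 0 0.5;0 0 0 0 0 0 0.5';python3 -m inch '0 -0.001 0 0 0 0 0.5;0 -0.001 0 0 0 0 0.5;0 0 0 0 0 0 0.5';python3 -m inch '0 -0.001 0 0 0 0 0.5;0 -0.001 0 0 0 0 0.5;0 0 0 0 0 0 0.5'
```

```text
time: 8.9
tool_pos: [0.5565, -0.0329, 0.0025]
tool_rot: [0.0, 0.991, -0.134, 0.0]
contact_force: [-0.6, -2.5, 0.4]
gripper_width: 0.499
time: 9.15
tool_pos: [0.557, -0.0311, 0.0025]
tool_rot: [0.0, 0.991, -0.134, 0.0]
contact_force: [-0.1, -2.7, 1.5]
gripper_width: 0.501
time: 9.4
tool_pos: [0.5575, -0.0291, 0.0025]
tool_rot: [0.0, 0.991, -0.134, 0.0]
contact_force: [-1.2, -3.6, 1.7]
gripper_width: 0.503
```

```bash
python3 -m inch '0 -0.001 0 0 0 0 0.5;0 -0.001 0 0 0 0 0.5;0 0 0 0 0 0 0.5';python3 -m inch '0 -0.001 0 0 0 0 0.5;0 0 0 0 0 0 0.5'; python3 -m inch '0 -0.001 0 0 0 0 0.5;0 0 0 0 0 0 0.5'
```

```text
time: 9.65
tool_pos: [0.5577, -0.0281, 0.0025]
tool_rot: [0.001, 0.991, -0.134, -0.0]
contact_force: [-2.6, -8.1, 2.2]
gripper_width: 0.501
time: 9.82
tool_pos: [0.5578, -0.0281, 0.0025]
tool_rot: [0.002, 0.991, -0.134, -0.0]
contact_force: [-3.6, -10.8, 2.4]
gripper_width: 0.5
time: 9.98
tool_pos: [0.5578, -0.0281, 0.0025]
tool_rot: [0.003, 0.991, -0.134, -0.001]
contact_force: [-4.7, -15.2, 3.0]
gripper_width: 0.499
```

```bash
python3 -m inch '0 -0.001 0 0 0 0 0.5;0 0 0 0 0 0 0.5;0 0 0 0 0 0 0.5'
python3 - <<'E'
from h import *
s=state()
m=rot(s["tool_rot"]).as_matrix();print("heading",np.degrees(np.arctan2(-m[1,1],-m[0,1])))
d=s["tool_pos"][:2]-[.5842,.065];a=np.radians(74.7);print("press frame",d@[np.cos(a),np.sin(a)],d@[-np.sin(a),np.cos(a)],s["contact_force"])
cv2.imwrite("pics/k.png",grab_frame("wrist"))
cv2.imwrite("pics/k_s.png",cv2.resize(grab_frame("scene")[140:290,200:400],None,fx=4,fy=4,interpolation=2))
E
```

```text
time: 10.23
tool_pos: [0.5578, -0.028, 0.0025]
tool_rot: [0.004, 0.991, -0.134, -0.001]
contact_force: [-5.3, -17.7, 4.1]
gripper_width: 0.495
heading 74.64779643080374
press frame -0.09672312436738065 0.0009429039531165794 [ -5.34978527 -17.66286987   4.0976119 ]
```

View pics/k.png

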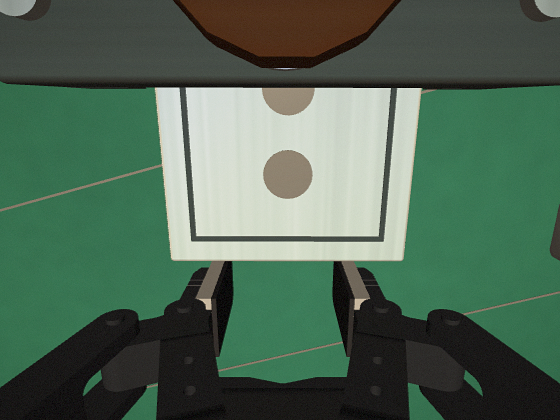

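View pics/k_s.png

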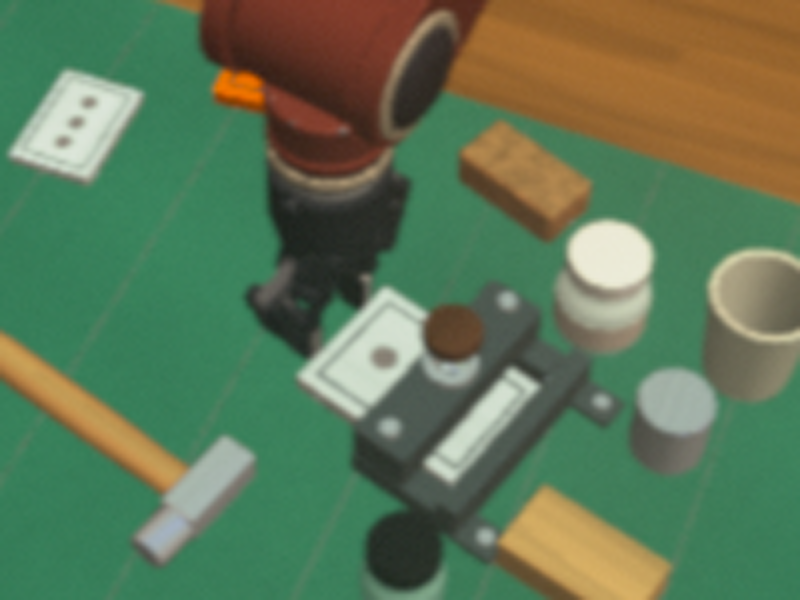

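```bash
python3 -m inch '0 0.003 0 0 0 0 0.5;0 0.004 0 0 0 0 0.5;0 0.008 0 0 0 0 0.5;0 0.01 0 0 0 0 0.5;0 0.01 0 0 0 0 0.5;0 0 -0.03 0 0 0 0.5;0 0 -0.03 0 0 0 0.5;0 0 -0.03 0 0 0 1;0 0 -0.03 0 0 0 1;0 0 -0.03 0 0 0 1'; python3 -m inch '0 0 0 0 0 0 1;0 0 0 0 0 0 1;0 0 0 0 0 0 1;0 0 0 0 0 0 1'
python3 - <<'E'
from h import *
s=state();ci=camera_info("wrist");im=grab_frame("wrist");cv2.imwrite("pics/l.png",im)
print(s["tool_pos"])
hsv=cv2.cvtColor(im,cv2.COLOR_BGR2HSV)
m=((hsv[...,1]>110)&((hsv[...,0]<15)|(hsv[...,0]>170))&(hsv[...,2]<170)).astype(np.uint8)
for c in cv2.findContours(m,0,1)[0]:
    if cv2.contourArea(c)>1500:
        c0,r=cv2.minEnclosingCircle(c);w=cast(ci,c0,.092)[0];print(c0,r,w,"tool",rot(s["tool_rot"]).inv().apply(w-s["tool_pos"]))
E
```

```text
time: 11.17
tool_pos: [0.5488, -0.0584, 0.1535]
tool_rot: [-0.0, 0.991, -0.134, -0.0]
contact_force: [1.1, -1.0, -0.4]
gripper_width: 0.079
time: 11.5
tool_pos: [0.5481, -0.0579, 0.1502]
tool_rot: [-0.0, 0.991, -0.134, -0.002]
contact_force: [-0.1, 0.0, 0.1]
gripper_width: 0.0
[ 0.5480572  -0.05794795  0.15024005]
(53.0, 115.87837982177734) 64.73731231689453 [0.4455563  0.03690253 0.092     ] tool [-0.12383441 -0.06417057  0.05866965]
```

View pics/l.png

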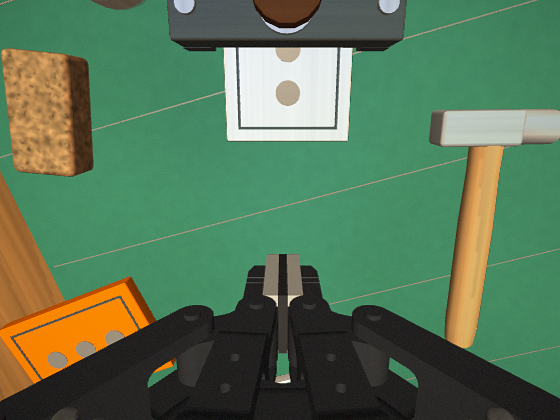

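```bash
python3 -m inch '0 -0.016 0 0 0 0 1;0 -0.024 0 0 0 0 1;0 -0.024 0 0 0 0 1;0 -0.024 0 0 0 0 1;0 -0.024 0 0 0 0 1;0.002 -0.016 0 0 0 0 1;0 0 0.01 0 0 0 1;0 0 0.01 0 0 0 1;0 0 0 0 0 0 1;0 0 0 0 0 0 1'; python3 -m inch '0 0 0 0 0 0 1;0 0 0 0 0 0 1;0 0 0 0 0 0 1'
python3 - <<'E'
from h import *
print(state()["tool_pos"])
cv2.imwrite("pics/m.png",np.hstack([cv2.resize(grab_frame(n)[y:y+120,x:x+120],None,fx=3.3,fy=3.3,interpolation=2) for n,x,y in(("scene",250,170),("side",205,120))]))
E
```

```text
time: 12.38
tool_pos: [0.5836, 0.064, 0.1298]
tool_rot: [0.0, 0.991, -0.135, -0.002]
contact_force: [0.2, -0.1, 0.3]
gripper_width: 0.003
time: 12.63
tool_pos: [0.5855, 0.0642, 0.1329]
tool_rot: [-0.0, 0.991, -0.135, 0.0]
contact_force: [0.1, -0.3, 0.8]
gripper_width: -0.0
[0.58553736 0.06424838 0.13285366]
```

View pics/m.png

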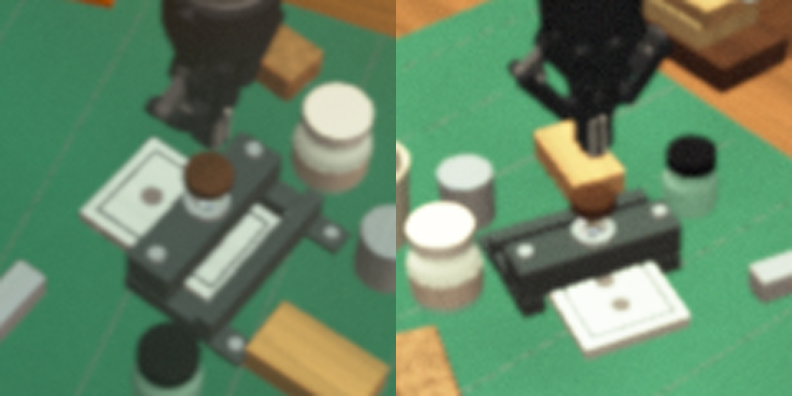

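```bash
python3 -m inch '0 0 0.012 0 0 0 1;0 0 0.012 0 0 0 1;0 0 0.008 0 0 0 1;0 0 0 0 0 0 1;0 0 0 0 0 0 1;0 0 0 0 0 0 1'; python3 -m inch '0 0 0.002 0 0 0 1;0 0 0.002 0 0 0 1;0 0 0.002 0 0 0 1;0 0 0.001 0 0 0 1;0 0 0 0 0 0 1'; python3 -m inch '0 0 0.002 0 0 0 1;0 0 0.002 0 0 0 1;0 0 0.001 0 0 0 1;0 0 0 0 0 0 1'
```

```text
time: 13.23
tool_pos: [0.5852, 0.0649, 0.1001]
tool_rot: [0.0, 0.991, -0.134, -0.0]
contact_force: [-0.4, -0.1, 0.6]
gripper_width: 0.001
time: 13.65
tool_pos: [0.5851, 0.0648, 0.093]
tool_rot: [0.0, 0.991, -0.134, -0.0]
contact_force: [1.1, 0.0, 1.1]
gripper_width: 0.001
time: 13.98
tool_pos: [0.5855, 0.0648, 0.0885]
tool_rot: [-0.0, 0.991, -0.134, 0.0]
contact_force: [-0.0, 0.2, 2.7]
gripper_width: -0.003
```

```bash
python3 -m inch '0 0 0.001 0 0 0 1;0 0 0.001 0 0 0 1;0 0 0.001 0 0 0 1;0 0 0 0 0 0 1'; python3 -m inch '0 0 0.001 0 0 0 1;0 0 0.001 0 0 0 1;0 0 0 0 0 0 1'; python3 -m inch '0 0 0.001 0 0 0 1;0 0 0.001 0 0 0 1;0 0 0 0 0 0 1'
```

```text
time: 14.32
tool_pos: [0.5855, 0.0648, 0.0855]
tool_rot: [-0.0, 0.991, -0.134, 0.0]
contact_force: [-0.3, 0.2, 2.5]
gripper_width: 0.001
time: 14.57
tool_pos: [0.5856, 0.0648, 0.084]
tool_rot: [-0.0, 0.991, -0.134, 0.0]
contact_force: [-2.0, 0.3, 7.2]
gripper_width: -0.004
time: 14.82
tool_pos: [0.5857, 0.0648, 0.084]
tool_rot: [0.0, 0.991, -0.134, -0.0]
contact_force: [-7.6, -0.4, 16.1]
gripper_width: 0.001
```

```bash
python3 -m inch '0 0 0.001 0 0 0 1;0 0 0 0 0 0 1;0 0 0 0 0 0 1'; python3 -m inch '0 0 0.001 0 0 0 1;0 0 0 0 0 0 1;0 0 0 0 0 0 1'
python3 - <<'E'
from h import *
cv2.imwrite("pics/n.png",np.hstack([cv2.resize(grab_frame(n)[y:y+120,x:x+120],None,fx=3.3,fy=3.3,interpolation=2) for n,x,y in(("scene",250,170),("side",205,120))]))
E
```

```text
time: 15.07
tool_pos: [0.5857, 0.0648, 0.0839]
tool_rot: [0.0, 0.991, -0.134, -0.0]
contact_force: [-9.3, -0.2, 20.2]
gripper_width: 0.004
time: 15.32
tool_pos: [0.5858, 0.0648, 0.0839]
tool_rot: [0.0, 0.991, -0.134, -0.0]
contact_force: [-11.2, 0.1, 24.6]
gripper_width: -0.001
```

View pics/n.png

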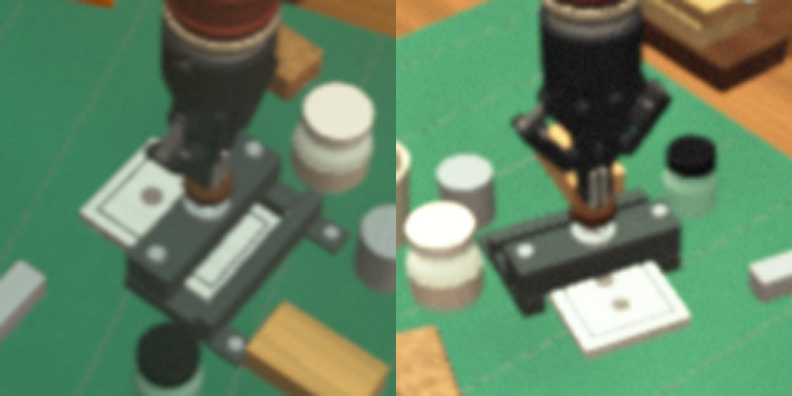

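The plunger is down 8 mm and bearing on the plate with 24.6 N. Now I'll raise straight up, move clear and check.

```bash
python3 -m inch '0 0 -0.002 0 0 0 1;0 0 -0.003 0 0 0 1;0 0 -0.003 0 0 0 1;0 0 -0.004 0 0 0 1;0 0 -0.005 0 0 0 1;0 0 -0.01 0 0 0 1;0 0 -0.02 0 0 0 1;0 0 -0.03 0 0 0 1;0 0 -0.03 0 0 0 1;0 0 -0.03 0 0 0 1'; python3 -m inch '0 0.03 0 0 0 0 1;0 0.03 0 0 0 0 1;0 0.03 0 0 0 0 1;0 0.03 0 0 0 0 1;0 0 0 0 0 0 1;0 0 0 0 0 0 1;0 0 0 0 0 0 1;0 0 0 0 0 0 1;0 0 0 0 0 0 1;0 0 0 0 0 0 1'
python3 - <<'E'
from h import *
s=state();ci=camera_info("wrist");im=grab_frame("wrist");cv2.imwrite("pics/o.png",im)
print(s["tool_pos"],ci["origin"],ci["rotation"])
cv2.imwrite("pics/o2.png",np.hstack([cv2.resize(grab_frame(n)[y:y+120,x:x+120],None,fx=3.3,fy=3.3,interpolation=2) for n,x,y in(("scene",250,170),("side",205,120))]))
E
```

```text
time: 16.25
tool_pos: [0.5845, 0.0649, 0.2171]
tool_rot: [0.0, 0.991, -0.134, -0.001]
contact_force: [0.3, 0.4, 0.6]
gripper_width: 0.001
time: 17.08
tool_pos: [0.5535, -0.05, 0.2162]
tool_rot: [-0.0, 0.991, -0.133, -0.0]
contact_force: [-0.3, 0.8, -0.1]
gripper_width: -0.003
[ 0.55351293 -0.04998095  0.21619676] [0.57191716 0.01938641 0.35914426] [ 0.14003393  0.9812103  -0.13140182 -0.01871915]
```

View pics/o.png

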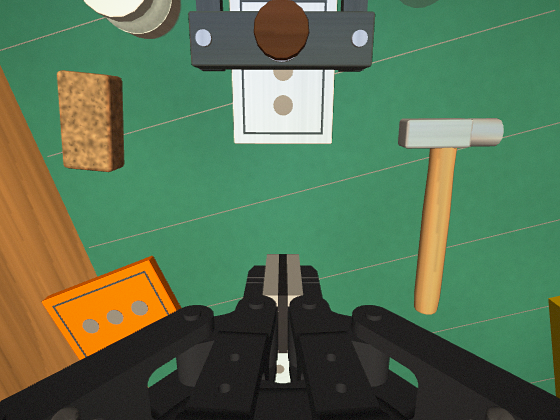

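View pics/o2.png

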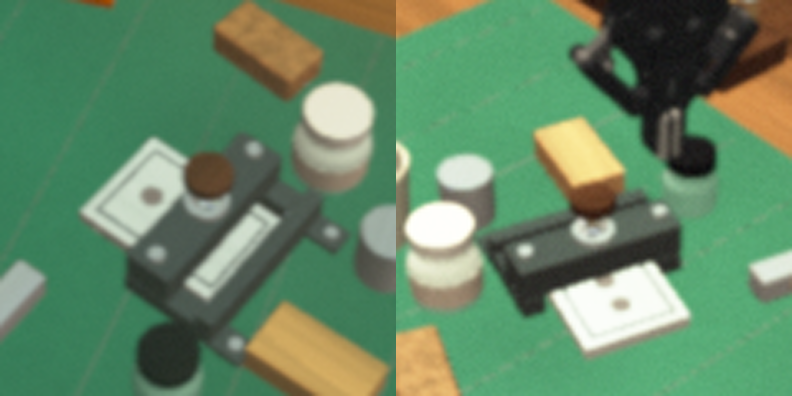

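Run:
```python
from h import *
ci=camera_info("wrist");a=np.radians(74.7);F=np.array([[np.cos(a),np.sin(a)],[-np.sin(a),np.cos(a)]])
def p(n,px,z): print(n,((cast(ci,px,z)[:,:2]-[.5842,.065])@F.T).round(4).tolist())
p("rear (want -0.085)",[[234,144],[332,143]],.014); p("beam",[[191,12],[374,13]],.05); p("beam front bottom",[[195,70],[368,70]],.018); p("knob",[[282,30]],.092)
print(job_done())
```

```text
rear (want -0.085) [[-0.086, 0.0451], [-0.085, -0.047]]
beam [[0.0181, 0.0696], [0.0175, -0.0705]]
beam front bottom [[-0.021, 0.0765], [-0.021, -0.0756]]
knob [[-0.0016, -0.0]]
the job is handed in; nothing more can be done
None
```

I pushed the large white plate under the bridge until it stopped against the back stop, pressed the plunger onto it, and handed the job in at about 17 s. No verdict was reported.

- **Plate:** I pushed its rear edge with both fingertips, straightening it on the way in, until the push force rose to about 18 N with the plate no longer moving. After the press, its rear corners measured 86 and 85 mm in front of the press origin, where 85 mm is right. That makes it square to within about 0.6°, and about 1 mm off the feed line.
- **Plunger:** With the fingers shut I pressed the knob straight down. It stopped at 84 mm above the bench, which is 8 mm of travel, and I held it at about 25 N. A sideways force of about 11 N also showed at full press, but the fingertip moved less than 1 mm sideways.
- **After release:** I raised the gripper straight up and moved clear. The pictures show the knob back up, the plate unmoved and the things around it where they were. The robot was touching nothing, with force readings near zero.

One correction was needed: the plate lagged my turning by about 2.5° just before the bridge. I pushed closer to its right-hand corner to straighten it before it went in.

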